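# Unclamp the valve body and lay out the regulator's parts in their nests

### The arm

A 7-joint arm with a two-finger parallel gripper is mounted at the origin on the work surface. World frame = base frame: x ahead of the robot, y to its left, z up, the work surface at z = 0. Lengths are in mm, angles in rad, forces in N, time in s.
With the tool pointing down it reaches from about 350 to 900 mm from the base axis. Payload 8.1 kg.
Tool frame: the origin (TCP) lies midway between the tips of the shut fingers; the grasp point (between the pads) lies 19 mm behind it; z points along the fingers, y is the line along which they close (so a half turn about z gives the same grasp; the last joint's range is limited). The gripper opens to 85 mm and grips with 20 to 120 N. Pads are 22 mm wide; open, the fingers measure 114 mm over their backs; the gripper's body (76 mm by 85 mm) begins 54 mm behind the grasp point. The pads swing forward as they close: fully open they stand 13 mm farther back than shut.
Start: joints at [-1.233, 0.434, 0.025, 1.573, -0.012, 1.134, -0.075], TCP at [266.692, 565.258, 231.323] pointing down, gripper open.
Joint ranges: [-2.62, 2.62], [-0.44, 2.09], [-1.27, 1.32], [0.08, 2.57], [-1.32, 4.46], [0.12, 2], [-2.74, 2.74]. Speed limits (rad/s): [2.22, 2.22, 3.01, 3.01, 3.14, 3.14, 3.14].

### API

Orientations are given as a unit quaternion [x, y, z, w].
In Python, from rig import ctrl, viewer gives the robot as it stands. The module is installed in compiled form; this text tells all that it offers.
- The arm moves only by the shell command python3 -m creep 'ROWS' [FORCE]. ROWS is a JSON object of lists of equal length, an entry for each row: "grip": the closure, from 0 (fully open) to 1 (shut); "delta_pos": the shift along the tool's x, y, z as a fraction of full scale, a list of three; "spin": the turn about the tool's z as a fraction of full scale. A call has 1 to 20 rows; each row is the pose to reach, as a shift and turn from the pose commanded when the call began, along the tool's axes at that moment, turning the shorter way round; what a row does not reach only later rows make up. Full scale, the value 1, is 15 cm for a shift and 360 degrees for a turn. A row lasts 1/12 s, in which the tool goes at most 41.7 mm and 7.16 degrees, less where a joint would pass 70% of its speed; a pose out of reach is approached as far as the arm can. A call with a number of a shift or a turn outside -1 to 1 is refused whole. A call with a gripper value outside its range is refused whole. The fingers move at their own pace and stop on an object; FORCE is the grip in N (left out, the last holds). Time passes only in rows, so rows that repeat a pose let the fingers close. It gives the time, the measured TCP pose, the force, the opening and the grip force at its end, in the units of the state.
- ctrl.read_state(): the state, without advancing time (a new reading comes with each control period).
- viewer.get_image(name): name is "scene" or "top" or "wrist"; returns the picture (384x512x3 uint8, blue, green, red); there is no depth.
- viewer.camera_model(name): a dict with "fx", "fy", "cx", "cy" (pixels), "extrinsics" (4x4, takes a point from camera to world coordinates). Camera axes: x right, y down, z forward; pixel columns grow to the right and rows downward; lengths in mm; the calibration is good to about 2 mm. A picture is of the moment at which its call begins: read the wrist's pose just before it. camera_model takes no time and is no camera call; for the wrist camera it gives the pose at the moment of the call.
- ctrl.job_done(): hands the job in; it is judged then, once.
The state is a dict: "time_s": time; "qpos": joint angles; "qd": joint speeds; "joint_torque": joint torques, N m; "tool_pos": TCP position; "tool_rot": TCP orientation; "wrist_force": force on the tool from outside, world axes, zero at the start; "moment": the same for the moment, N m; "finger_gap": finger opening in mm; "grasp_force": force on a finger pad.
Only numpy, scipy, OpenCV 4.12 (cv2) and the standard library are available. Lean on these libraries where they do the work, as an engineer would, in place of code of your own. Each camera call takes 0.05 s, during which the arm holds its last target. There are 200 camera calls.

### The job

Set out the parts of one gas regulator for the assembler. Flip the red clamp handle over so that the toggle clamp stands open, and leave it open; then take the valve body out of the fixture. Put the valve body, the bonnet, the adjusting knob and the union each into the nest whose pocket matches its outline: set down, not dropped, seated flat on the pocket floor, the same way up as you found them.

Things in the scene. Friction and masses are not known exactly. Their poses are not given: they have to be found in the camera images.
- clamp (a joint): Angle (rad) of the toggle clamp's red handle: 0 = clamped, handle upright on its stop; 1.35 = fully open, handle lying back, away from the seat, 13 degrees above level. Locked over centre until about 0.2, needing about 5 N at the grip; past that it springs on to about 1 and stays where it is left. Clear of the valve body from about 0.75; fully open the plunger is 20 mm back from it.
- fixture: Fixed plate 96x226x12 mm: valve seat and a plunger toggle clamp that pushes the valve body against two end stops. Origin: on the bench under the seat's centre, z up, y towards the clamp. Handle axis: parallel to x through (0,131,34) mm; clamped, the handle rises along z, round red grip 20 mm thick, 50 to 128 mm from the axis; to open it swings to +y and down. Rest of the clamp is under 52 mm high.
- valve_body: Brass block 44x44 mm, 34 mm high, with a round boss on top (34 mm across, 42 mm high in all), 0.4 kg; a 16 mm round steel port sticks 12 mm out of its -y face, 22 mm up. Its x faces are plain: grip there, above the seat's 3 mm side strips. Origin: centre of its underside, z up. It starts in the fixture's seat, 12 mm above the bench, held by the clamp's rubber tip, axes parallel to the fixture's.
- bonnet: Black spring bonnet with a brass nipple on top, round: flange 52 mm in diameter and 9 mm high, above it a barrel 42 mm in diameter up to 34 mm, then a cone and the 12 mm nipple; 55 mm high in all. Its origin is the centre of its underside, z up. It starts standing on the bench between the robot and the nests.
- knob: Black knurled adjusting knob, a round disc 32 mm in diameter and 24 mm high, with a small brass insert in its top. Its origin is the centre of its underside, z up. It starts standing on the bench between the robot and the nests.
- union: Union lying on its side: steel tube 18 mm in diameter and 84 mm long with a brass hexagon nut at each end (28 mm across flats, 32 mm across corners, each 18 mm long; the bare tube between them is 44 mm long). Origin: its middle, on its axis, 14 mm above what it lies on; x along the tube (either end is the same). It starts lying on the bench between the robot and the nests.
- nest_square: Nest for the valve body, a fixed grey plastic block 80 x 80 mm, 14 mm high, with one square 60 x 60 mm pocket in its top, 7 mm deep, lined with dark rubber (pocket floor 7 mm above the bench), about 8 mm free all round the part. Origin: centre of the block's underside, below the pocket's centre; z up; x and y along the pocket's sides (any quarter turn of the part will do).
- nest_large_round: Nest for the bonnet, a fixed grey plastic block 86 x 86 mm, 14 mm high, with one round 68 mm pocket in its top, 7 mm deep, lined with dark rubber (pocket floor 7 mm above the bench), about 8 mm free all round the part. Origin: centre of the block's underside, below the pocket's centre; z up.
- nest_small_round: Nest for the adjusting knob, a fixed grey plastic block 66 x 66 mm, 14 mm high, with one round 48 mm pocket in its top, 7 mm deep, lined with dark rubber (pocket floor 7 mm above the bench), about 8 mm free all round the part. Origin: centre of the block's underside, below the pocket's centre; z up.
- nest_long: Nest for the union, a fixed grey plastic block 120 x 66 mm, 14 mm high, with one oblong 100 x 46 mm pocket in its top, 7 mm deep, lined with dark rubber (pocket floor 7 mm above the bench), about 8 mm free all round the part. Origin: centre of the block's underside, below the pocket's centre; z up; x along the pocket's length.
There are look-alikes about, which are no part of the job. What is shaped like the union but blue or turquoise is not meant.

How it is judged (in metres and radians):
On the way:
1. the toggle clamp is flipped open (value of joint clamp above 0.8 rad), for 0.2 s.
At the end, for the whole second after the job is handed in: Clamp handle open past 0.8 rad. Valve body in the square nest, bonnet in the large round, knob in the small round, union in the long one: each within 13 mm of the pocket centre, on its floor (height within 3 mm), upright (union: level) within 0.1 rad, let go and at rest (value of joint clamp above 0.8 rad and horizontal distance between valve_body and nest_square below 0.013 m and z of valve_body in the frame of nest_square between 0.004 and 0.01 m and angle between each of valve_body, bonnet, knob's own z axis and vertical below 0.1 rad and linear speed of each of valve_body, bonnet, knob, union below 0.02 m/s and angular speed of each of valve_body, bonnet, knob, union below 0.2 rad/s and contact force between each of valve_body, bonnet, knob, union and the fingers below 0.1 N and horizontal distance between bonnet and nest_large_round below 0.013 m and z of bonnet in the frame of nest_large_round between 0.004 and 0.01 m and horizontal distance between knob and nest_small_round below 0.013 m and z of knob in the frame of nest_small_round between 0.004 and 0.01 m and horizontal distance between union and nest_long below 0.013 m and z of union in the frame of nest_long between 0.018 and 0.024 m and angle between union's own x axis and vertical between 1.47 and 1.67 rad); the robot touches nothing.
It fails at once if the valve body is pulled out (moved over 15 mm) while the clamp is still closed (handle under 0.4 rad) (distance of valve_body from where it was at the start of the episode above 0.015 m and value of joint clamp below 0.4 rad).
It fails at once if the valve body is dropped (falls free of the fingers at over 0.7 m/s) (linear speed of valve_body above 0.7 m/s and contact force between valve_body and the fingers below 0.05 N).
It fails at once if the bonnet is dropped (falls free of the fingers at over 0.7 m/s) (linear speed of bonnet above 0.7 m/s and contact force between bonnet and the fingers below 0.05 N).
It fails at once if the knob is dropped (falls free of the fingers at over 0.7 m/s) (linear speed of knob above 0.7 m/s and contact force between knob and the fingers below 0.05 N).
It fails at once if the union is dropped (falls free of the fingers at over 0.7 m/s) (linear speed of union above 0.7 m/s and contact force between union and the fingers below 0.05 N).
It also fails if it takes over 118 s, if anything falls off the work surface, if the arm or the gripper's body presses on something with over 40 N, if the wrist force passes 120 N, or if a joint passes its speed limit or range.

## Working session

There is one attempt and no reset: what is moved stays moved. The work goes in short steps, Python scripts to look and compute and a shell command to move; the robot and the scene stay as the last step left them, time stands still between calls to the robot, and variables do not carry over. Pictures are saved under pics/ and viewed, at most 14 in all, crops included, and the job is handed in when it is done.

```bash
mkdir -p pics; python3 - <<'E'
from rig import ctrl, viewer
import cv2, numpy as np
s=ctrl.read_state(); print(s)
for n in("top","scene"):
    im=viewer.get_image(n); cv2.imwrite(f"pics/{n}0.png",im)
    m=viewer.camera_model(n); print(n,{k:np.round(v,3).tolist() for k,v in m.items()})
E
```

```text
{'time_s': 0.0, 'qpos': array([-1.23257122,  0.43523373,  0.02497239,  1.57409027, -0.01159863,
        1.1339837 , -0.07511342]), 'qd': array([-0.00055508, -0.00086836,  0.00069301,  0.00096717,  0.00072686,
        0.00026084,  0.00060448]), 'joint_torque': array([ 6.85318264e-05, -6.70455122e+01,  1.02482121e+00, -3.16225719e+01,
        1.55319372e-02,  1.21962087e-02,  3.62031199e-05]), 'tool_pos': array([266.51744878, 564.77631684, 230.52191952]), 'tool_rot': array([ 2.18672178e-01,  9.75798064e-01, -7.78546122e-04, -1.00715145e-04]), 'wrist_force': array([-0.40831591,  0.01306139,  0.01124223]), 'moment': array([-0.05925162, -0.0176699 , -0.01394811]), 'grasp_force': 0.0, 'finger_gap': 85.40197058732535}
top {'fx': 446.144, 'fy': 446.144, 'cx': 244.781, 'cy': 190.438, 'extrinsics': [[-0.023, -0.985, 0.172, 321.42], [-0.999, 0.028, 0.022, -2.11], [-0.027, -0.172, -0.985, 1035.201], [0.0, 0.0, 0.0, 1.0]]}
scene {'fx': 402.529, 'fy': 402.529, 'cx': 250.005, 'cy': 191.813, 'extrinsics': [[-0.742, 0.373, -0.557, 1074.251], [0.671, 0.39, -0.631, 700.522], [-0.018, -0.842, -0.54, 640.161], [0.0, 0.0, 0.0, 1.0]]}
```

View pics/top0.png

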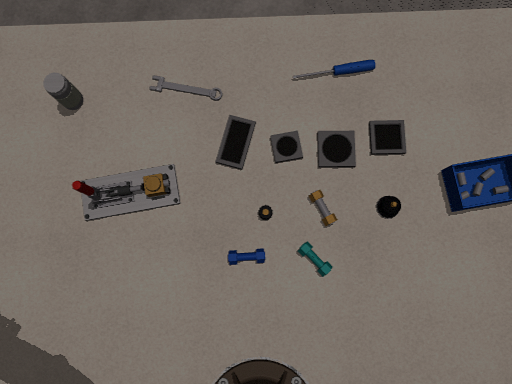

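View pics/scene0.png

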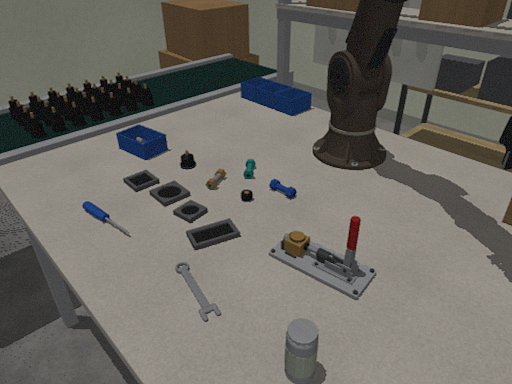

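The top view shows the fixture at about (130,192), with the red handle end at (80,187) and the valve body at (153,184). The nests are long (236,142), small round (286,146), large round (337,148) and square (388,137). The parts are knob (265,212), union (323,207) and bonnet (389,206). I'll crop for accuracy.

```bash
cat > h.py <<'E'
from rig import ctrl, viewer
import cv2, numpy as np
from scipy.spatial.transform import Rotation as R
def world(n,uv,z,m=None):
    m=m or viewer.camera_model(n); E=np.array(m["extrinsics"])
    uv=np.atleast_2d(uv).astype(float)
    d=np.c_[(uv[:,0]-m["cx"])/m["fx"],(uv[:,1]-m["cy"])/m["fy"],np.ones(len(uv))]@E[:3,:3].T
    return E[:3,3]+d*((z-E[2,3])/d[:,2])[:,None]
def px(n,P,m=None):
    m=m or viewer.camera_model(n); E=np.array(m["extrinsics"])
    c=(np.atleast_2d(P)-E[:3,3])@E[:3,:3]
    return np.c_[c[:,0]/c[:,2]*m["fx"]+m["cx"],c[:,1]/c[:,2]*m["fy"]+m["cy"]]
def go(p,yaw,grip=None):
    """deltas to TCP p (mm), finger closing line at world yaw (rad), tool down"""
    s=ctrl.read_state(); r=R.from_quat(s["tool_rot"])
    d=r.inv().apply(np.array(p)-s["tool_pos"])/150
    y=r.apply([0,1,0]); cur=np.arctan2(y[1],y[0])
    t=(yaw-cur+np.pi/2)%np.pi-np.pi/2
    print("delta",np.round(d,3),"spin",round(-t/2/np.pi,4),"cur",np.round(s["tool_pos"],1),"yaw",round(np.degrees(cur),1),"t",s["time_s"],"F",np.round(s["wrist_force"],1),"gap",round(s["finger_gap"],1),"q7",round(s["qpos"][6],2))
E
python3 - <<'E'
from h import *
im=cv2.imread("pics/top0.png")
def up(x0,y0,x1,y1,k,f):
    c=cv2.resize(im[y0:y1,x0:x1],None,fx=k,fy=k,interpolation=cv2.INTER_CUBIC); c=cv2.convertScaleAbs(c,alpha=1.7,beta=15)
    for x in range(x0-x0%10+10,x1,10): cv2.putText(c,str(x),((x-x0)*k,10),0,.33,(255,255,0));cv2.line(c,((x-x0)*k,12),((x-x0)*k,18),(255,255,0))
    for y in range(y0-y0%10+10,y1,10): cv2.putText(c,str(y),(0,(y-y0)*k+4),0,.33,(255,255,0))
    cv2.imwrite(f,c)
up(65,155,195,230,6,"pics/fix.png"); up(215,105,413,237,4,"pics/parts.png")
E
```

```text
(no output)
```

View pics/fix.png

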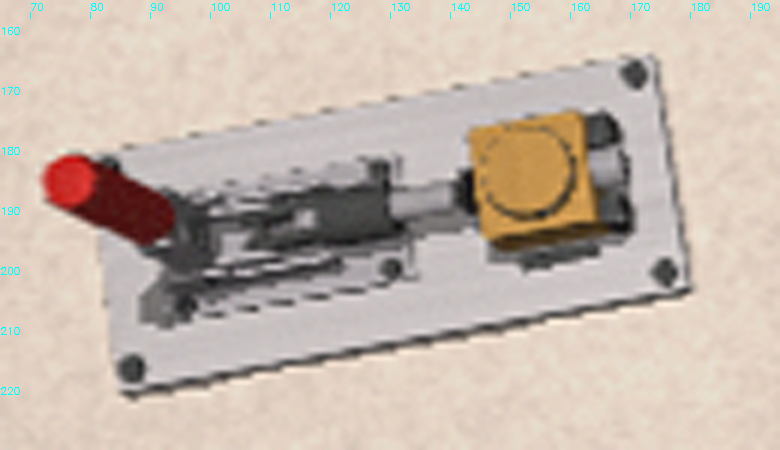

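View pics/parts.png

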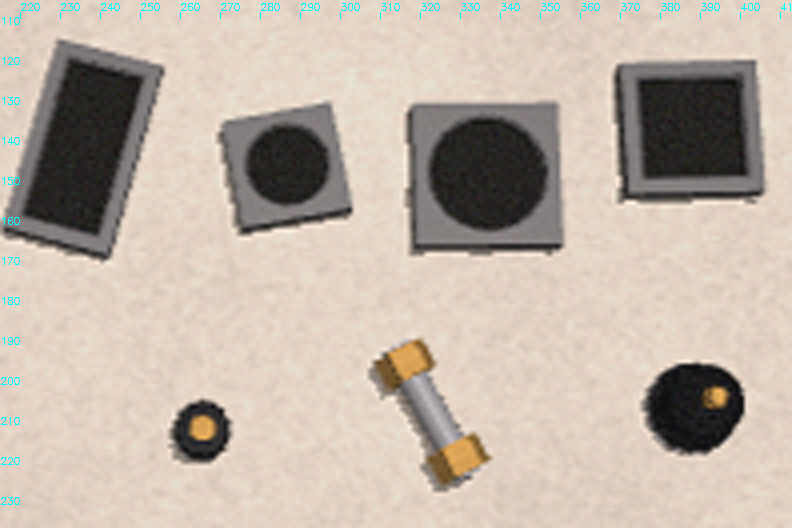

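The fixture crop shows clean plate corners, the boss at (152.8,183.3) and the handle tip at (76.7,185.3). The parts crop gives the pocket corners and circles, the knob insert at (265.5,212), the bonnet nipple at (393.8,204) and the union nuts at about (317,195) and (329,218.5).

```bash
python3 - <<'E'
from h import *
np.set_printoptions(precision=1,suppress=True)
F=lambda a:np.array(a)/6+[65,155]; P=lambda a:np.array(a)/4+[215,105]
W=lambda uv,z:world("top",uv,z)[:,:2]
pl=W(F([(98,150),(655,55),(692,290),(125,394)]),12); print("plate",pl.tolist(),[np.linalg.norm(pl[i]-pl[i-1]).round(1) for i in range(4)])
ydir=(pl[0]+pl[3]-pl[1]-pl[2]);a=np.arctan2(ydir[1],ydir[0]);print("fix y axis deg",np.degrees(a),"centre",pl.mean(0))
vb=W(F([(527,170)]),54)[0];print("valve boss",vb)
v=W(F([(468,127),(582,112),(600,220),(485,237)]),46);print("valve sq",v.mean(0),[np.linalg.norm(v[i]-v[i-1]).round(1) for i in range(4)])
h=W(F([(70,182)]),162)[0];print("handle",h,"pred",vb+131*np.array([np.cos(a),np.sin(a)]))
for n,p in dict(long=[(68,60),(143,80),(100,235),(23,214)],square=[(638,78),(743,75),(749,177),(645,179)]).items():
    q=W(P(p),14);e=q[0]-q[3];print(n,q.mean(0),[np.linalg.norm(q[i]-q[i-1]).round(1) for i in range(4)],"ang",np.degrees(np.arctan2(e[1],e[0])))
print("small",W(P([(287,165)]),14)," large",W(P([(488,173)]),14))
print("knob",W(P([(202,428)]),24),"bonnet",W(P([(715,396)]),55))
u=W(P([(408,360),(456,454)]),28);d=u[0]-u[1];print("union",u.mean(0),np.linalg.norm(d),"ang",np.degrees(np.arctan2(d[1],d[0])),W(P([(430,413)]),23))
# dark-blob check
im=cv2.imread("pics/top0.png");g=im.max(2)
for n,(x0,y0,x1,y1) in dict(knob=(255,203,276,224),bonnet=(374,193,405,222)).items():
    m=(g[y0:y1,x0:x1]<70)|((im[y0:y1,x0:x1,2].astype(int)-im[y0:y1,x0:x1,0])>60);ys,xs=np.nonzero(m);c,r=cv2.minEnclosingCircle(np.c_[xs,ys].astype(np.float32));print(n,np.array(c)+[x0,y0],r,W([np.array(c)+[x0,y0]],10))
a0=a
A=np.array([vb[0],vb[1],0]);y=np.array([np.cos(a),np.sin(a),0])
print("fixture deg",np.degrees(a)); 
E
```

```text
plate [[536.2814222019655, 406.52950558232885], [568.1092153885062, 186.4671514653384], [474.1867819336811, 171.698886446956], [439.5066901045501, 392.10333689916547]] [np.float64(97.8), np.float64(222.4), np.float64(95.1), np.float64(223.1)]
fix y axis deg 98.58646138261886 centre [504.5 289.2]
valve boss [515.1 226.8]
valve sq [515.2 226.1] [np.float64(43.1), np.float64(43.7), np.float64(42.4), np.float64(43.8)]
handle [494.1 355.7] pred [495.6 356.3]
long [618.   39.3] [np.float64(98.0), np.float64(46.6), np.float64(98.0), np.float64(47.2)] ang -16.77394422285187
square [ 618.8 -320. ] [np.float64(61.7), np.float64(61.7), np.float64(62.2), np.float64(60.4)] ang -0.3990960925207969
small [[603.1 -80.5]]  large [[ 594.6 -198. ]]
knob [[447.1 -25.3]] bonnet [[ 453.4 -306.8]]
union [ 455.2 -155.7] 59.558593483358166 ang 23.984143436979323 [[ 452.4 -155.2]]
knob [264.9 212.4] 7.681516170501709 [[448.  -24.2]]
bonnet [388.4 206.3] 12.423742294311523 [[ 454.4 -308.1]]
fixture deg 98.58646138261886
```

Measurements agree with the given sizes: plate 96x223, block 43, handle position within 2 mm. Next I move to the seat side of the handle with the fingers shut.

```bash
cat > fx.py <<'E'
from h import *
a=np.radians(98.59); vb=np.array([515.1,226.6])
def fx(x,y): return vb+x*np.array([np.sin(a),-np.cos(a)])+y*np.array([np.cos(a),np.sin(a)])
FY=a-np.pi/2
E
python3 -c "
from fx import *
go([*fx(0,88),230],FY)"
```

```text
delta [-2.134 -0.845  0.006] spin 0.156 cur [266.5 564.8 230.6] yaw 64.7 t 0.1 F [ 0.8  0.7 -0.2] gap 85.6 q7 -0.08
```

```bash
python3 -m creep '{"grip":[1,1,1,1,1,1],"delta_pos":[[-1,-0.42,0],[-1,-0.42,0],[-1,-0.42,0],[-1,-0.42,0],[-1,-0.42,0],[-1,-0.42,0]],"spin":[0,0,0,0,0,0]}' 20
python3 -m creep '{"grip":[1,1,1,1,1,1,1,1,1,1],"delta_pos":[[-1,-0.42,0],[-1,-0.42,0],[-1,-0.42,0],[-1,-0.42,0],[-1,-0.42,0],[-1,-0.42,0],[-1,-0.42,0],[-1,-0.42,0],[-1,-0.42,0],[-1,-0.42,0]],"spin":[0.156,0.156,0.156,0.156,0.156,0.156,0.156,0.156,0.156,0.156]}'
python3 -c "
from fx import *
go([*fx(0,88),230],FY)
go([*fx(0,88),125],FY)"
```

```text
time_s: 0.6
tool_pos: [377.7, 441.8, 231.2]
tool_rot: [0.221, 0.975, -0.0, 0.0]
wrist_force: [-0.7, 1.5, -0.2]
finger_gap: 12.3
grasp_force: 0.0
time_s: 1.43
tool_pos: [483.4, 324.6, 231.0]
tool_rot: [0.65, 0.76, -0.0, -0.0]
wrist_force: [-0.4, 0.3, 0.6]
finger_gap: -0.2
grasp_force: 0.0
delta [-0.091  0.111  0.007] spin 0.0008 cur [483.4 324.6 231. ] yaw 8.9 t 1.4333 F [-0.4  0.3  0.6] gap -0.2 q7 -0.4
delta [-0.091  0.112  0.707] spin 0.0008 cur [483.4 324.6 231. ] yaw 8.9 t 1.4333 F [-0.4  0.3  0.6] gap -0.2 q7 -0.4
```

```bash
python3 -m creep '{"grip":[1,1,1,1,1,1],"delta_pos":[[-0.09,0.11,0],[-0.09,0.11,0.25],[-0.09,0.11,0.5],[-0.09,0.11,0.7],[-0.09,0.11,0.7],[-0.09,0.11,0.7]],"spin":[0,0,0,0,0,0]}'
python3 -m creep '{"grip":[1,1,1,1,1,1,1,1,1,1],"delta_pos":[[0.06,0,0],[0.12,0,0],[0.18,0,0],[0.22,0,0],[0.26,0,0],[0.3,0,0],[0.34,0,0],[0.38,0,0],[0.42,0,0],[0.42,0,0]],"spin":[0,0,0,0,0,0,0,0,0,0]}'
python3 - <<'E'
from h import *
cv2.imwrite("pics/clamp1.png",cv2.resize(viewer.get_image("scene")[180:320,220:420],None,fx=3,fy=3))
E
```

```text
time_s: 1.93
tool_pos: [501.5, 312.3, 125.5]
tool_rot: [0.651, 0.759, -0.002, -0.0]
wrist_force: [0.7, 0.5, -0.1]
finger_gap: 0.6
grasp_force: 0.0
time_s: 2.77
tool_pos: [492.3, 376.8, 126.1]
tool_rot: [0.651, 0.759, 0.0, -0.001]
wrist_force: [0.1, 1.4, -0.7]
finger_gap: 0.1
grasp_force: 0.0
```

View pics/clamp1.png

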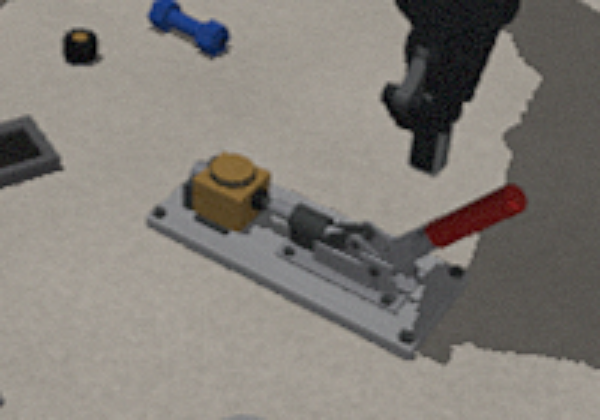

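The handle now lies back, with its tip at scene pixel (391.5,246). I'll check the angle by projection and plan the valve grasp.

```bash
python3 -c "
from fx import *
for t in (.6,.8,1,1.2,1.35): print(t,px('scene',[[*fx(0,131+123*np.sin(t)),34+123*np.cos(t)]]).round(1))
go([*fx(0,0),125],FY)
go([*fx(0,0),200],FY)"
```

```text
0.6 [[385.7 242.3]]
0.8 [[393.7 252.6]]
1 [[399.6 263.5]]
1.2 [[403.2 274.3]]
1.35 [[404.2 282.1]]
delta [-1.006e+00 -1.000e-03  7.000e-03] spin 0.0002 cur [492.6 375.8 126.1] yaw 8.7 t 2.8167 F [ 0.3 -1.1 -0.3] gap -0.4 q7 -0.42
delta [-1.006 -0.002 -0.493] spin 0.0002 cur [492.6 375.8 126.1] yaw 8.7 t 2.8167 F [ 0.3 -1.1 -0.3] gap -0.4 q7 -0.42
```

The angle reads only about 0.7, so I push further at a lower height.

```bash
python3 -m creep '{"grip":[1,1,1,1,1,1,1,1,1,1,1,1,1,1],"delta_pos":[[-0.17,0,0],[-0.17,0,0.14],[-0.17,0,0.27],[-0.17,0,0.27],[-0.1,0,0.27],[-0.03,0,0.27],[0.03,0,0.27],[0.09,0,0.27],[0.15,0,0.27],[0.2,0,0.27],[0.25,0,0.27],[0.29,0,0.27],[0.33,0,0.27],[0.33,0,0.27]],"spin":[0,0,0,0,0,0,0,0,0,0,0,0,0,0]}'
python3 -m creep '{"grip":[1,1,1,1],"delta_pos":[[-0.1,0,-0.2],[-0.2,0,-0.4],[-0.2,0,-0.7],[-0.2,0,-0.7]],"spin":[0,0,0,0]}'
python3 - <<'E'
from fx import *
cv2.imwrite("pics/clamp2.png",cv2.resize(viewer.get_image("scene")[180:320,220:420],None,fx=3,fy=3))
go([*fx(0,0),190],FY)
print(px('scene',[[*fx(0,131),162]]))
E
```

```text
time_s: 3.98
tool_pos: [485.3, 425.2, 85.8]
tool_rot: [0.652, 0.758, 0.0, -0.0]
wrist_force: [0.2, -0.1, -0.5]
finger_gap: -0.0
grasp_force: 0.0
time_s: 4.32
tool_pos: [494.0, 394.2, 198.1]
tool_rot: [0.653, 0.757, 0.005, 0.001]
wrist_force: [1.1, 0.7, 0.1]
finger_gap: 0.3
grasp_force: 0.0
delta [-1.13  -0.02   0.034] spin -0.0003 cur [493.1 394.7 196. ] yaw 8.5 t 4.3667 F [0.4 0.3 0.1] gap 0.2 q7 -0.46
[[354.40331775 218.0672502 ]]
```

View pics/clamp2.png

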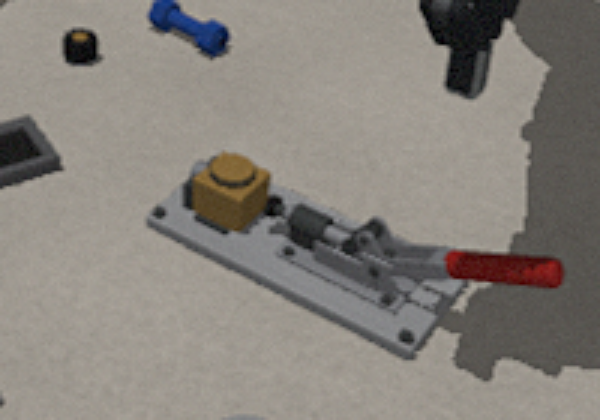

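The handle is now at about 1.15 rad with its tip at (406.7,271), and the plunger is clear of the body. Going to the valve body.

```bash
python3 -m creep '{"grip":[0,0,0,0,0,0,0],"delta_pos":[[-1,-0.02,0],[-1,-0.02,0],[-1,-0.02,0],[-1,-0.02,0.3],[-1,-0.02,0.3],[-1,-0.02,0.3],[-1,-0.02,0.3]],"spin":[0,0,0,0,0,0,0]}'
python3 - <<'E'
from fx import *
go([*fx(0,0),14],FY)
cv2.imwrite("pics/w1.png",viewer.get_image("wrist"))
E
```

```text
time_s: 4.95
tool_pos: [509.1, 245.9, 145.3]
tool_rot: [0.652, 0.758, -0.001, -0.0]
wrist_force: [1.6, 0.0, 0.1]
finger_gap: 83.3
grasp_force: 0.0
delta [-0.133  0.021  0.875] spin -0.0 cur [509.1 245.9 145.3] yaw 8.6 t 4.95 F [1.6 0.  0.1] gap 83.3 q7 -0.22
```

View pics/w1.png

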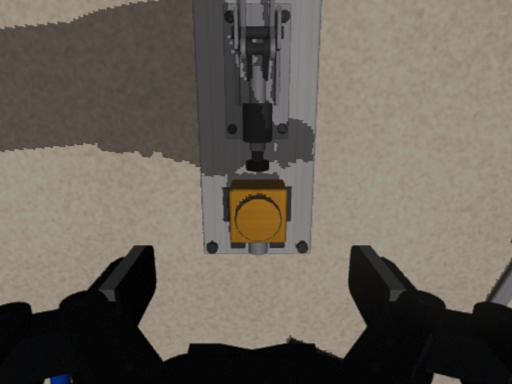

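Wrist view: the valve body is centred at (258,219), square to the fingers, with the plunger drawn back. Descending and gripping.

```bash
python3 -m creep '{"grip":[0,0,0,0,0,0,0,0,1,1,1,1,1,1,1,1],"delta_pos":[[-0.13,0.02,0.1],[-0.13,0.02,0.3],[-0.13,0.02,0.5],[-0.13,0.02,0.65],[-0.13,0.02,0.8],[-0.13,0.02,0.875],[-0.13,0.02,0.875],[-0.13,0.02,0.875],[-0.13,0.02,0.875],[-0.13,0.02,0.875],[-0.13,0.02,0.875],[-0.13,0.02,0.875],[-0.13,0.02,0.875],[-0.13,0.02,0.875],[-0.13,0.02,0.875],[-0.13,0.02,0.875]],"spin":[0,0,0,0,0,0,0,0,0,0,0,0,0,0,0,0]}' 45
python3 -m creep '{"grip":[1,1,1,1,1,1,1],"delta_pos":[[0,0,-0.07],[0,0,-0.15],[0,0,-0.3],[0,0,-0.5],[0,0,-0.7],[0,0,-0.7],[0,0,-0.7]],"spin":[0,0,0,0,0,0,0]}'
python3 -c "
from fx import *
go([618.8,-320,130],0)"
```

```text
time_s: 6.33
tool_pos: [516.3, 226.9, 15.8]
tool_rot: [0.652, 0.758, 0.001, 0.0]
wrist_force: [-1.2, 0.2, 7.2]
finger_gap: 43.6
grasp_force: 45.4
time_s: 6.92
tool_pos: [516.6, 226.6, 122.0]
tool_rot: [0.652, 0.758, 0.002, 0.001]
wrist_force: [0.5, -0.4, -4.1]
finger_gap: 43.3
grasp_force: 48.1
delta [-3.705  0.131 -0.058] spin 0.0238 cur [516.6 226.6 122. ] yaw 8.6 t 6.9167 F [ 0.5 -0.4 -4.1] gap 43.3 q7 -0.17
```

```bash
python3 -m creep '{"grip":[1,1,1,1,1,1,1],"delta_pos":[[-0.1,0,0],[-0.25,0,0],[-0.45,0,0],[-0.65,0,0],[-0.85,0,0],[-1,0,0],[-1,0,0]],"spin":[0,0,0,0,0,0,0]}'
python3 -m creep '{"grip":[1,1,1,1,1,1,1],"delta_pos":[[-0.1,0,0],[-0.25,0,0],[-0.45,0,0],[-0.65,0,0],[-0.85,0,0],[-1,0,0],[-1,0,0]],"spin":[0,0,0,0,0,0,0]}'
python3 -m creep '{"grip":[1,1,1,1,1,1,1],"delta_pos":[[-0.1,0,0],[-0.25,0,0],[-0.45,0,0],[-0.65,0,0],[-0.85,0,0],[-1,0,0],[-1,0,0]],"spin":[0,0,0,0,0,0,0]}'
python3 -m creep '{"grip":[1,1,1,1,1,1,1],"delta_pos":[[-0.1,0.03,0],[-0.25,0.07,0],[-0.45,0.13,0],[-0.6,0.13,0],[-0.7,0.13,0],[-0.7,0.13,0],[-0.7,0.13,0]],"spin":[0,0,0.024,0.024,0.024,0.024,0.024]}'
python3 - <<'E'
from fx import *
go([618.8,-320,10.8],0)
cv2.imwrite("pics/w2.png",viewer.get_image("wrist"))
m=viewer.camera_model("wrist")
print(px("wrist",[[618.8+i*30,-320+j*30,14] for i,j in((-1,-1),(-1,1),(1,1),(1,-1))]).round())
E
```

```text
time_s: 7.5
tool_pos: [537.5, 71.2, 118.9]
tool_rot: [0.655, 0.756, -0.002, 0.001]
wrist_force: [-0.5, -0.7, -3.7]
finger_gap: 43.2
grasp_force: 48.0
time_s: 8.08
tool_pos: [559.4, -76.8, 119.0]
tool_rot: [0.655, 0.756, -0.002, 0.001]
wrist_force: [0.9, -0.5, -4.2]
finger_gap: 43.6
grasp_force: 47.9
time_s: 8.67
tool_pos: [581.3, -225.0, 118.9]
tool_rot: [0.655, 0.756, -0.002, 0.001]
wrist_force: [-0.8, -1.9, -2.9]
finger_gap: 43.3
grasp_force: 48.0
time_s: 9.25
tool_pos: [616.5, -319.7, 118.1]
tool_rot: [0.708, 0.706, -0.001, -0.001]
wrist_force: [-0.1, 1.2, -4.2]
finger_gap: 43.6
grasp_force: 48.0
delta [-0.002  0.017  0.715] spin -0.0004 cur [ 616.5 -319.7  118.1] yaw -0.2 t 9.25 F [-0.1  1.2 -4.2] gap 43.6 q7 0.63
[[217. 231.]
 [214. 156.]
 [295. 156.]
 [293. 231.]]
```

View pics/w2.png

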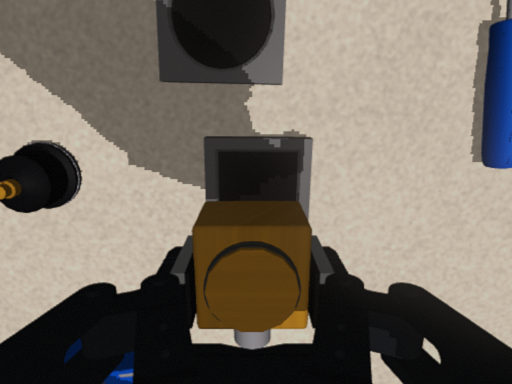

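Wrist view: the far edge of the square pocket is at (217–300, 150), against predicted (214–295, 156). That's a shift of about 3 mm, so I split the difference and lower to just above the floor.

```bash
python3 -m creep '{"grip":[1,1,1,1,1,1,1,1,1,1,1],"delta_pos":[[0.015,0.025,0.15],[0.015,0.025,0.35],[0.015,0.025,0.5],[0.015,0.025,0.6],[0.015,0.025,0.64],[0.015,0.025,0.66],[0.015,0.025,0.68],[0.015,0.025,0.69],[0.015,0.025,0.7],[0.015,0.025,0.7],[0.015,0.025,0.7]],"spin":[0,0,0,0,0,0,0,0,0,0,0]}'
```

```text
time_s: 10.22
tool_pos: [621.7, -317.4, 15.2]
tool_rot: [0.707, 0.707, 0.0, 0.0]
wrist_force: [0.4, -0.1, -3.9]
finger_gap: 43.2
grasp_force: 47.9
```

```bash
python3 -m creep '{"grip":[1,1,1,1,1],"delta_pos":[[0,0,0.01],[0,0,0.018],[0,0,0.025],[0,0,0.028],[0,0,0.028]],"spin":[0,0,0,0,0]}'
```

```text
time_s: 10.63
tool_pos: [621.5, -317.3, 10.9]
tool_rot: [0.707, 0.707, 0.0, 0.0]
wrist_force: [-3.5, 2.5, 3.7]
finger_gap: 43.1
grasp_force: 48.7
```

Floor contact. Release and lift.

```bash
python3 -m creep '{"grip":[0.45,0.4,0.3,0.1,0,0,0,0,0,0,0,0],"delta_pos":[[0,0,0],[0,0,0],[0,0,0],[0,0,0],[0,0,0],[0,0,-0.1],[0,0,-0.3],[0,0,-0.55],[0,0,-0.8],[0,0,-0.9],[0,0,-0.9],[0,0,-0.9]],"spin":[0,0,0,0,0,0,0,0,0,0,0,0]}' 30
python3 - <<'E'
from fx import *
go([453.9,-307.5,120],np.pi/2)
go([453.9,-307.5,120],0)
cv2.imwrite("pics/t1.png",cv2.resize(viewer.get_image("wrist"),None,fx=1,fy=1))
E
```

```text
time_s: 11.63
tool_pos: [623.3, -317.6, 148.4]
tool_rot: [0.707, 0.707, 0.001, 0.002]
wrist_force: [-0.1, 0.5, -1.1]
finger_gap: 85.4
grasp_force: 0.0
delta [ 0.067 -1.13   0.183] spin 0.2499 cur [ 623.3 -317.6  148.4] yaw -0.0 t 11.6333 F [-0.1  0.5 -1.1] gap 85.4 q7 0.62
delta [ 0.067 -1.13   0.183] spin -0.0001 cur [ 623.3 -317.6  148.4] yaw -0.0 t 11.6333 F [-0.1  0.5 -1.1] gap 85.4 q7 0.62
```

View pics/t1.png

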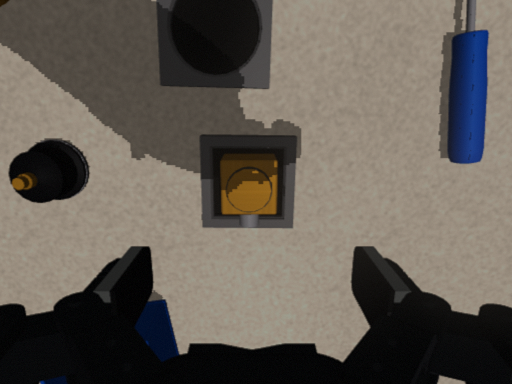

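The valve body sits in the square pocket, at (250,187) against pocket centre (249,186). Bonnet next.

```bash
python3 -m creep '{"grip":[0,0,0,0,0,0],"delta_pos":[[0.06,-1,0],[0.06,-1,0],[0.06,-1,0],[0.06,-1,0],[0.06,-1,0],[0.06,-1,0]],"spin":[0,0,0,0,0,0]}'
python3 - <<'E'
from fx import *
im=viewer.get_image("wrist"); m=viewer.camera_model("wrist")
cv2.imwrite("pics/w3.png",im)
print(px("wrist",[[453.9,-307.5,55],[453.9,-307.5,0]],m).round())
go([453.9,-307.5,8],0)
E
```

```text
time_s: 12.18
tool_pos: [469.9, -307.9, 145.0]
tool_rot: [0.708, 0.706, 0.0, -0.001]
wrist_force: [0.8, 0.4, 0.2]
finger_gap: 85.3
grasp_force: 0.0
[[228. 197.]
 [232. 180.]]
delta [ 0.001 -0.118  0.914] spin -0.0002 cur [ 471.6 -307.7  145.1] yaw -0.1 t 12.2333 F [ 0.9  0.9 -0.1] gap 85.3 q7 0.71
```

View pics/w3.png

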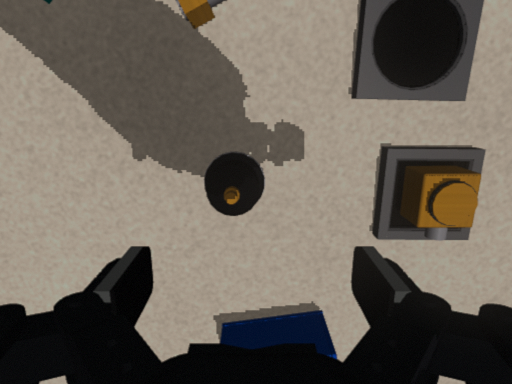

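Wrist view: nipple at (232,197) against predicted (228,197), so x is about 2 mm more. Descending.

```bash
python3 -m creep '{"grip":[0,0,0,0,0,0,0,0,1,1,1,1,1,1,1],"delta_pos":[[0,-0.1,0.1],[0,-0.1,0.3],[0,-0.1,0.5],[0,-0.1,0.7],[0,-0.1,0.83],[0,-0.1,0.9],[0,-0.1,0.91],[0,-0.1,0.91],[0,-0.1,0.91],[0,-0.1,0.91],[0,-0.1,0.91],[0,-0.1,0.91],[0,-0.1,0.91],[0,-0.1,0.91],[0,-0.1,0.91]],"spin":[0,0,0,0,0,0,0,0,0,0,0,0,0,0,0]}' 30
python3 -m creep '{"grip":[1,1,1,1,1,1],"delta_pos":[[0,0,-0.07],[0,0,-0.15],[0,0,-0.35],[0,0,-0.55],[0,0,-0.6],[0,0,-0.6]],"spin":[0,0,0,0,0,0]}'
python3 -c "
from fx import *
go([595,-198,30],0)"
```

```text
time_s: 13.48
tool_pos: [457.0, -308.4, 10.0]
tool_rot: [0.707, 0.707, 0.0, 0.001]
wrist_force: [-1.8, 1.0, 7.6]
finger_gap: 41.2
grasp_force: 29.6
time_s: 13.98
tool_pos: [458.0, -309.1, 102.2]
tool_rot: [0.707, 0.707, 0.001, 0.003]
wrist_force: [0.9, 0.3, -1.6]
finger_gap: 40.8
grasp_force: 31.1
delta [0.743 0.91  0.485] spin -0.0002 cur [ 458.  -309.1  102.2] yaw -0.1 t 13.9833 F [ 0.9  0.3 -1.6] gap 40.8 q7 0.75
```

```bash
python3 -m creep '{"grip":[1,1,1,1,1,1,1,1,1],"delta_pos":[[0.08,0.09,0],[0.2,0.24,0],[0.35,0.43,0],[0.5,0.62,0],[0.65,0.8,0],[0.75,0.92,0],[0.75,0.92,0],[0.75,0.92,0],[0.75,0.92,0]],"spin":[0,0,0,0,0,0,0,0,0]}'
python3 - <<'E'
from fx import *
im=viewer.get_image("wrist"); m=viewer.camera_model("wrist")
cv2.imwrite("pics/w4.png",im)
t=np.linspace(0,2*np.pi,5)[:4]
print(px("wrist",np.c_[595+34*np.cos(t),-198+34*np.sin(t),0*t+14],m).round())
go([596,-197,17],0)
E
```

```text
time_s: 14.73
tool_pos: [593.3, -196.1, 97.9]
tool_rot: [0.708, 0.707, -0.001, -0.001]
wrist_force: [-1.1, -1.2, -1.1]
finger_gap: 41.1
grasp_force: 31.0
[[303. 201.]
 [255. 154.]
 [207. 202.]
 [255. 246.]]
delta [-0.001  0.02   0.542] spin -0.0004 cur [ 593.1 -196.8   98.2] yaw -0.1 t 14.7833 F [ 0.5 -0.4 -0.8] gap 41.3 q7 0.49
```

View pics/w4.png

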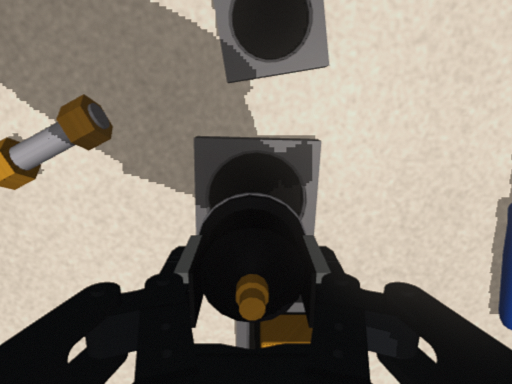

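The pocket is visible at columns 210–305 with its far edge at row 153, which matches the prediction. Lowering.

```bash
python3 -m creep '{"grip":[1,1,1,1,1,1,1,1,1,1],"delta_pos":[[0,0.02,0.1],[0,0.02,0.25],[0,0.02,0.38],[0,0.02,0.45],[0,0.02,0.49],[0,0.02,0.51],[0,0.02,0.52],[0,0.02,0.53],[0,0.02,0.54],[0,0.02,0.54]],"spin":[0,0,0,0,0,0,0,0,0,0]}'
```

```text
time_s: 15.62
tool_pos: [597.8, -195.8, 18.3]
tool_rot: [0.707, 0.707, 0.0, 0.0]
wrist_force: [0.7, -0.3, -1.9]
finger_gap: 41.0
grasp_force: 31.0
```

```bash
python3 -m creep '{"grip":[1,1,1,1,1,1],"delta_pos":[[-0.01,-0.01,0],[-0.01,-0.01,0.005],[-0.01,-0.01,0.01],[-0.01,-0.01,0.015],[-0.01,-0.01,0.015],[-0.01,-0.01,0.015]],"spin":[0,0,0,0,0,0]}'
```

```text
time_s: 16.12
tool_pos: [596.0, -197.6, 17.1]
tool_rot: [0.708, 0.707, 0.0, 0.0]
wrist_force: [-5.7, 1.2, 13.8]
finger_gap: 41.2
grasp_force: 32.3
```

On the floor. Release and lift, then the union.

```bash
python3 -m creep '{"grip":[0.45,0.4,0.3,0.1,0,0,0,0,0,0,0,0],"delta_pos":[[0,0,-0.005],[0,0,-0.005],[0,0,-0.005],[0,0,-0.005],[0,0,-0.005],[0,0,-0.1],[0,0,-0.3],[0,0,-0.55],[0,0,-0.8],[0,0,-0.8],[0,0,-0.8],[0,0,-0.8]],"spin":[0,0,0,0,0,0,0,0,0,0,0,0]}' 30
python3 - <<'E'
from fx import *
im=viewer.get_image("wrist")
cv2.imwrite("pics/w5.png",im)
go([454,-155.5,130],np.radians(114))
E
```

```text
time_s: 17.12
tool_pos: [595.8, -196.9, 135.3]
tool_rot: [0.707, 0.707, 0.0, -0.0]
wrist_force: [0.5, 0.1, -0.8]
finger_gap: 85.3
grasp_force: 0.0
delta [ 0.274 -0.942  0.032] spin 0.1832 cur [ 595.3 -196.7  134.5] yaw -0.0 t 17.1667 F [-0.1 -0.2  0.2] gap 85.2 q7 0.47
```

View pics/w5.png

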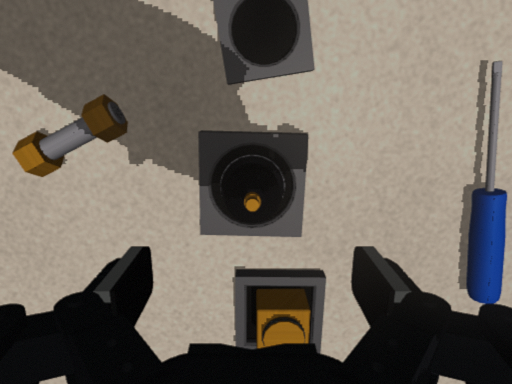

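The bonnet is centred in its pocket at (253,186). The union nuts are at (105,117) and (38,155), which I use to check its pose numerically.

```bash
python3 - <<'E'
from fx import *
u=world("wrist",[(105,117.5),(38,155.5)],14)[:,:2]; d=u[0]-u[1]
print(u.mean(0),np.linalg.norm(d),np.degrees(np.arctan2(d[1],d[0])))
im=cv2.imread("pics/top0.png").astype(int)[185:235,300:350]
# silhouette: brass by saturation, PCA
m=(im[:,:,2]-im[:,:,0]>45).astype(np.uint8)
n,l,s,c=cv2.connectedComponentsWithStats(m)
big=[i for i in range(1,n) if s[i,4]>20]; cc=c[big]+[300,185]; print(cc,s[big,4])
w=world("top",cc,18)[:,:2]; d=w[0]-w[1]; print(w.mean(0),np.linalg.norm(d),np.degrees(np.arctan2(d[1],d[0])))
E
```

```text
[ 453.95483277 -156.35005929] 63.70402673217736 27.451821456649444
[[317.05714286 194.51428571]
 [330.53333333 218.41333333]] [70 75]
[ 457.1847677  -159.05014841] 62.477920916500565 26.367532637557186
```

The union is at about (455,-157) with its axis at 27°. The nut spacing of 63 fits the expected 66.

```bash
python3 -m creep '{"grip":[0,0,0,0,0,0,0,0,0,0,0],"delta_pos":[[0.265,-0.935,0.03],[0.265,-0.935,0.03],[0.265,-0.935,0.03],[0.265,-0.935,0.03],[0.265,-0.935,0.03],[0.265,-0.935,0.03],[0.265,-0.935,0.03],[0.265,-0.935,0.03],[0.265,-0.935,0.03],[0.265,-0.935,0.03],[0.265,-0.935,0.03]],"spin":[0.175,0.175,0.175,0.175,0.175,0.175,0.175,0.175,0.175,0.175,0.175]}'
python3 - <<'E'
from fx import *
go([455,-157,6.5],np.radians(117))
im=viewer.get_image("wrist").astype(int); m=viewer.camera_model("wrist")
b=((im[:,:,2]-im[:,:,0]>45)).astype(np.uint8)
n,l,s,c=cv2.connectedComponentsWithStats(b)
for i in range(1,n):
    if s[i,4]>300: print(c[i].round(),s[i,4],world("wrist",[c[i]],15,m)[0,:2].round(1))
E
```

```text
time_s: 18.08
tool_pos: [455.1, -157.1, 130.2]
tool_rot: [0.972, 0.235, -0.001, -0.0]
wrist_force: [0.8, -0.3, -0.1]
finger_gap: 85.6
grasp_force: 0.0
delta [ 0.001 -0.     0.825] spin 0.0004 cur [ 455.1 -157.1  130.2] yaw -62.9 t 18.0833 F [ 0.8 -0.3 -0.1] gap 85.6 q7 -0.48
[422.  30.] 338 [ 612.1 -211.3]
[ 84. 120.] 317 [445.1 -20.5]
[252. 150.] 954 [ 482.3 -143.8]
[252. 230.] 687 [ 423.7 -174. ]
```

The nuts lie in the same image column (252), so the gripper is aligned with the tube. Descend and grip.

```bash
python3 -m creep '{"grip":[0,0,0,0,0,0,0,0,1,1,1,1,1,1,1,1,1,1],"delta_pos":[[-0.01,0,0.15],[-0.01,0,0.35],[-0.01,0,0.55],[-0.01,0,0.7],[-0.01,0,0.78],[-0.01,0,0.825],[-0.01,0,0.825],[-0.01,0,0.825],[-0.01,0,0.825],[-0.01,0,0.825],[-0.01,0,0.825],[-0.01,0,0.825],[-0.01,0,0.825],[-0.01,0,0.825],[-0.01,0,0.825],[-0.01,0,0.825],[-0.01,0,0.825],[-0.01,0,0.825]],"spin":[0,0,0,0,0,0,0,0,0,0,0,0,0,0,0,0,0,0]}' 40
python3 -m creep '{"grip":[1,1,1,1,1,1],"delta_pos":[[0,0,-0.05],[0,0,-0.12],[0,0,-0.25],[0,0,-0.4],[0,0,-0.4],[0,0,-0.4]],"spin":[0,0,0,0,0,0]}'
python3 - <<'E'
from fx import *
go([618.5,39.8,80],np.radians(73.2))
E
```

```text
time_s: 19.63
tool_pos: [454.6, -157.9, 7.7]
tool_rot: [0.972, 0.233, 0.0, -0.0]
wrist_force: [-1.1, 0.1, 5.5]
finger_gap: 16.3
grasp_force: 38.9
time_s: 20.13
tool_pos: [455.4, -158.0, 68.7]
tool_rot: [0.972, 0.233, 0.001, 0.0]
wrist_force: [-0.1, -0.4, -1.4]
finger_gap: 16.3
grasp_force: 39.6
delta [ 1.567 -0.682 -0.072] spin 0.1216 cur [ 455.4 -158.    68.7] yaw -63.0 t 20.1333 F [-0.1 -0.4 -1.4] gap 16.3 q7 -0.38
```

The gap of 16.3 suggests the pads grip slightly above the tube's axis. I'll check that it is really held.

```bash
python3 - <<'E'
from fx import *
im=viewer.get_image("wrist"); cv2.imwrite("pics/w6.png",im)
im=im.astype(int); m=viewer.camera_model("wrist")
b=((im[:,:,2]-im[:,:,0]>45)).astype(np.uint8)
n,l,s,c=cv2.connectedComponentsWithStats(b)
for i in range(1,n):
    if s[i,4]>300: print(c[i].round(),s[i])
F=np.mean([ctrl.read_state()["wrist_force"] for _ in range(5)],0);print(F)
s=ctrl.read_state();T=R.from_quat(s["tool_rot"])
for dz in (0,7,14): print(dz,px("wrist",[s["tool_pos"]+T.apply([33*k,0,dz-7]) for k in(1,-1)],m).round())
E
```

```text
[489.   7.] [472   0  38  19 347]
[ 28. 127.] [ 15 114  27  27 550]
[254. 194.] [ 214  168   77   52 3213]
[254. 332.] [ 224  317   58   32 1438]
[-0.30836478  0.56979329 -1.75426554]
0 [[252. 187.]
 [251. 323.]]
7 [[252. 183.]
 [251. 314.]]
14 [[252. 179.]
 [251. 305.]]
```

View pics/w6.png

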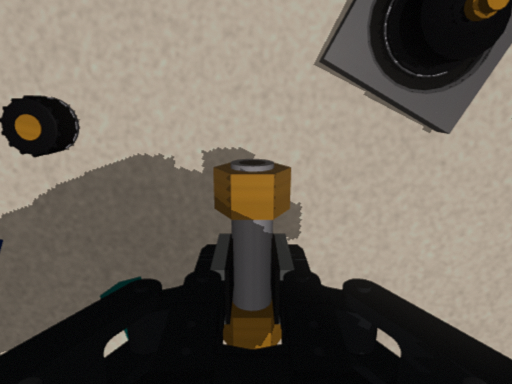

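The union is held level and clear of the bench, with nuts at (254,190) and (253,332). Carrying it to the long nest.

```bash
python3 -m creep '{"grip":[1,1,1,1,1,1,1,1],"delta_pos":[[0.06,-0.03,-0.07],[0.18,-0.08,-0.07],[0.32,-0.14,-0.07],[0.48,-0.2,-0.07],[0.62,-0.26,-0.07],[0.72,-0.31,-0.07],[0.8,-0.34,-0.07],[0.8,-0.34,-0.07]],"spin":[0,0,0,0,0,0,0,0]}'
python3 -m creep '{"grip":[1,1,1,1,1,1,1,1,1,1,1,1],"delta_pos":[[0.06,-0.03,0],[0.18,-0.08,0],[0.32,-0.14,0],[0.46,-0.2,0],[0.6,-0.26,0],[0.7,-0.31,0],[0.767,-0.342,0],[0.767,-0.342,0],[0.767,-0.342,0],[0.767,-0.342,0],[0.767,-0.342,0],[0.767,-0.342,0]],"spin":[0.01,0.025,0.04,0.055,0.07,0.085,0.1,0.115,0.122,0.122,0.122,0.122]}'
python3 - <<'E'
from fx import *
im=viewer.get_image("wrist"); m=viewer.camera_model("wrist")
cv2.imwrite("pics/w7.png",im)
go([618.5,39.8,14.7],np.radians(73.2))
# pocket: darkest region, far half
g=im.max(2); 
top=viewer.get_image("top"); cv2.imwrite("pics/t2.png",top)
e=R.from_euler('z',-16.8,degrees=True)
q=np.array([618,39.3,14])+e.apply([[i*50,j*23,0] for i,j in((1,1),(1,-1),(-1,-1),(-1,1))])
print(px("wrist",q,m).round())
for r in range(60,200,10): print(r,''.join('#' if v<28 else '+' if v<60 else '.' for v in g[r,100:400:5]))
E
```

```text
time_s: 20.85
tool_pos: [539.6, -55.5, 76.9]
tool_rot: [0.972, 0.235, -0.0, -0.0]
wrist_force: [0.3, 0.5, -1.2]
finger_gap: 16.5
grasp_force: 39.6
time_s: 21.85
tool_pos: [617.2, 38.8, 77.7]
tool_rot: [0.989, -0.147, -0.0, 0.0]
wrist_force: [0.5, 0.7, -0.9]
finger_gap: 16.1
grasp_force: 39.5
delta [ 0.006 -0.008  0.421] spin -0.0004 cur [617.4  39.   77.8] yaw -107.0 t 21.9 F [ 0.7 -0.1 -0.8] gap 16.0 q7 -1.4
[[212. 130.]
 [288. 130.]
 [284. 277.]
 [217. 278.]]
60 ..+++.......................................................
70 ............................................................
80 ............................................................
90 ............................................................
100 ............................................................
110 ............................................................
120 ............................................................
130 ......................+++++++++++++++.......................
140 ......................+++++++++++++++....................++.
150 ......................++++++##+++#+++................++.....
160 ......................+++++++++++++++.................+.....
170 ......................+................................+....
180 .......................................................++...
190 ........................................................+...
```

The pocket matches the prediction (columns 210–285, far edge about row 128). Lowering.

```bash
python3 -m creep '{"grip":[1,1,1,1,1,1,1,1,1,1],"delta_pos":[[0.005,0,0.08],[0.005,0,0.2],[0.005,0,0.3],[0.005,0,0.36],[0.005,0,0.385],[0.005,0,0.395],[0.005,0,0.4],[0.005,0,0.405],[0.005,0,0.405],[0.005,0,0.405]],"spin":[0,0,0,0,0,0,0,0,0,0]}'
```

```text
time_s: 22.78
tool_pos: [618.7, 39.5, 17.6]
tool_rot: [0.989, -0.148, 0.0, -0.0]
wrist_force: [-0.3, 0.0, -0.8]
finger_gap: 16.1
grasp_force: 39.5
```

```bash
python3 -m creep '{"grip":[1,1,1,1,1,1,1],"delta_pos":[[0,0,0.005],[0,0,0.01],[0,0,0.015],[0,0,0.018],[0,0,0.02],[0,0,0.02],[0,0,0.02]],"spin":[0,0,0,0,0,0,0]}'
```

```text
time_s: 23.37
tool_pos: [618.5, 39.5, 14.9]
tool_rot: [0.989, -0.148, 0.0, -0.0]
wrist_force: [-2.9, 1.1, 7.4]
finger_gap: 16.5
grasp_force: 40.5
```

```bash
python3 -m creep '{"grip":[0.7,0.6,0.5,0.3,0,0,0,0,0,0,0,0],"delta_pos":[[0,0,-0.005],[0,0,-0.005],[0,0,-0.005],[0,0,-0.005],[0,0,-0.005],[0,0,-0.005],[0,0,-0.1],[0,0,-0.3],[0,0,-0.55],[0,0,-0.7],[0,0,-0.7],[0,0,-0.7]],"spin":[0,0,0,0,0,0,0,0,0,0,0,0]}' 30
python3 - <<'E'
from fx import *
im=viewer.get_image("wrist"); m=viewer.camera_model("wrist"); cv2.imwrite("pics/w8.png",im)
im=im.astype(int); b=((im[:,:,2]-im[:,:,0]>45)).astype(np.uint8)
n,l,s,c=cv2.connectedComponentsWithStats(b)
for i in range(1,n):
    if s[i,4]>150: print(c[i].round(),s[i,4],world("wrist",[c[i]],22,m)[0,:2].round(1))
go([447.5,-24.8,120],np.radians(73))
E
```

```text
time_s: 24.37
tool_pos: [619.4, 39.4, 121.5]
tool_rot: [0.989, -0.148, 0.002, -0.001]
wrist_force: [-0.4, 1.1, -0.2]
finger_gap: 85.3
grasp_force: 0.0
[252. 155.] 1124 [647.1  30.2]
[252. 239.] 524 [584.4  49.6]
delta [-0.965  0.744 -0.001] spin 0.0001 cur [618.5  39.6 120.1] yaw -107.0 t 24.4167 F [ 0.4  0.2 -1.2] gap 85.2 q7 -1.43
```

The union lies in its pocket, mid-point about (616,40) and angle correct. Now the knob.

```bash
python3 -m creep '{"grip":[0,0,0,0,0,0,0,0],"delta_pos":[[-0.965,0.744,0],[-0.965,0.744,0],[-0.965,0.744,0],[-0.965,0.744,0],[-0.965,0.744,0],[-0.965,0.744,0],[-0.965,0.744,0],[-0.965,0.744,0]],"spin":[0,0,0,0,0,0,0,0]}'
python3 - <<'E'
from fx import *
im=viewer.get_image("wrist"); m=viewer.camera_model("wrist"); cv2.imwrite("pics/w9.png",im)
im=im.astype(int); b=((im[:,:,2]-im[:,:,0]>45)).astype(np.uint8)
n,l,s,c=cv2.connectedComponentsWithStats(b)
for i in range(1,n):
    if s[i,4]>60: print(c[i].round(),s[i,4],world("wrist",[c[i]],24,m)[0,:2].round(1))
go([447.5,-24.8,4],np.radians(73))
E
```

```text
time_s: 25.08
tool_pos: [448.0, -24.6, 119.0]
tool_rot: [0.989, -0.147, 0.0, 0.0]
wrist_force: [1.2, 0.9, 0.3]
finger_gap: 85.4
grasp_force: 0.0
[81. 22.] 1550 [591.4  46.4]
[251. 196.] 279 [447.9 -24.5]
delta [-0.005  0.003  0.767] spin 0.0002 cur [448.3 -24.6 119.1] yaw -106.9 t 25.1333 F [ 0.2  0.3 -0.6] gap 85.0 q7 -1.33
```

The knob insert is confirmed at (447.9,-24.5).

```bash
python3 -m creep '{"grip":[0,0,0,0,0,0,0,0,1,1,1,1,1,1,1,1,1],"delta_pos":[[0,0,0.15],[0,0,0.35],[0,0,0.5],[0,0,0.65],[0,0,0.73],[0,0,0.765],[0,0,0.765],[0,0,0.765],[0,0,0.765],[0,0,0.765],[0,0,0.765],[0,0,0.765],[0,0,0.765],[0,0,0.765],[0,0,0.765],[0,0,0.765],[0,0,0.765]],"spin":[0,0,0,0,0,0,0,0,0,0,0,0,0,0,0,0,0]}' 30
python3 -m creep '{"grip":[1,1,1,1,1,1],"delta_pos":[[0,0,-0.05],[0,0,-0.12],[0,0,-0.25],[0,0,-0.4],[0,0,-0.4],[0,0,-0.4]],"spin":[0,0,0,0,0,0]}'
python3 - <<'E'
from fx import *
go([604,-80,70],np.radians(73))
E
```

```text
time_s: 26.55
tool_pos: [447.6, -24.8, 4.9]
tool_rot: [0.989, -0.148, 0.0, -0.0]
wrist_force: [-1.6, 0.3, 7.1]
finger_gap: 31.1
grasp_force: 29.0
time_s: 27.05
tool_pos: [448.1, -24.7, 65.4]
tool_rot: [0.989, -0.147, 0.001, -0.0]
wrist_force: [-0.2, 0.0, -0.2]
finger_gap: 30.8
grasp_force: 30.0
delta [ 1.102  0.05  -0.029] spin 0.0001 cur [448.1 -24.7  65.4] yaw -106.9 t 27.05 F [-0.2  0.  -0.2] gap 30.8 q7 -1.22
```

```bash
python3 -m creep '{"grip":[1,1,1,1,1,1,1,1],"delta_pos":[[0.1,0,-0.03],[0.25,0.01,-0.03],[0.45,0.02,-0.03],[0.65,0.03,-0.03],[0.85,0.05,-0.03],[1,0.05,-0.03],[1,0.05,-0.03],[1,0.05,-0.03]],"spin":[0,0,0,0,0,0,0,0]}'
python3 -m creep '{"grip":[1,1,1,1,1],"delta_pos":[[0.05,0,0],[0.1,0,0],[0.1,0,0],[0.1,0,0],[0.1,0,0]],"spin":[0,0,0,0,0]}'
python3 - <<'E'
from fx import *
im=viewer.get_image("wrist"); m=viewer.camera_model("wrist"); cv2.imwrite("pics/w10.png",im)
g=im.max(2); t=np.linspace(0,2*np.pi,9)[:8]
print(px("wrist",np.c_[603+24*np.cos(t),-80.5+24*np.sin(t),0*t+14],m).round().tolist())
for r in range(120,215,6): print(r,''.join('#' if v<28 else '+' if v<60 else '.' for v in g[r,150:350:3]))
go([604,-80,11.9],np.radians(73))
E
```

```text
time_s: 27.72
tool_pos: [588.6, -76.5, 67.7]
tool_rot: [0.989, -0.148, -0.001, 0.0]
wrist_force: [-0.7, -1.0, -1.3]
finger_gap: 30.6
grasp_force: 30.0
time_s: 28.13
tool_pos: [602.6, -80.1, 68.8]
tool_rot: [0.989, -0.148, -0.0, -0.0]
wrist_force: [-0.3, -0.3, -1.2]
finger_gap: 31.0
grasp_force: 30.0
[[240.0, 177.0], [217.0, 195.0], [215.0, 223.0], [234.0, 244.0], [263.0, 247.0], [285.0, 230.0], [289.0, 202.0], [270.0, 180.0]]
120 ...................................................................
126 ...................................................................
132 ...................................................................
138 ...................................................................
144 ......................................+............................
150 ..................................+................................
156 ..............................+....................................
162 ..........................+........................................
168 ...................................................................
174 .................+............++++++++.............................
180 .............+............++++++++++++++++.........................
186 ........................++++++++++++++++++++.......................
192 ......................+++++++++++++++++++++++......................
198 .....................++++++++++++#++++++++++++.....................
204 .....................++#++##+########+++++++++.....................
210 ...................++####################+++++.....................
delta [ 0.009 -0.003  0.38 ] spin 0.0001 cur [602.6 -80.1  68.9] yaw -107.0 t 28.1833 F [-0.4 -0.4 -2. ] gap 30.8 q7 -1.2
```

The pocket is where predicted, within 3 px. Lowering the knob.

```bash
python3 -m creep '{"grip":[1,1,1,1,1,1,1,1,1,1],"delta_pos":[[0.01,0,0.08],[0.01,0,0.18],[0.01,0,0.27],[0.01,0,0.33],[0.01,0,0.35],[0.01,0,0.36],[0.01,0,0.365],[0.01,0,0.37],[0.01,0,0.37],[0.01,0,0.37]],"spin":[0,0,0,0,0,0,0,0,0,0]}'
```

```text
time_s: 29.02
tool_pos: [604.7, -80.9, 13.8]
tool_rot: [0.989, -0.148, 0.0, -0.0]
wrist_force: [0.4, -0.6, -1.3]
finger_gap: 30.8
grasp_force: 30.0
```

```bash
python3 -m creep '{"grip":[1,1,1,1,1,1],"delta_pos":[[0,0,0.005],[0,0,0.01],[0,0,0.013],[0,0,0.015],[0,0,0.015],[0,0,0.015]],"spin":[0,0,0,0,0,0]}'
```

```text
time_s: 29.52
tool_pos: [605.1, -80.8, 12.1]
tool_rot: [0.989, -0.148, 0.001, -0.0]
wrist_force: [-2.0, 1.7, 9.6]
finger_gap: 30.8
grasp_force: 36.5
```

```bash
python3 -m creep '{"grip":[0.55,0.5,0.4,0.2,0,0,0,0,0,0,0,0],"delta_pos":[[0,0,-0.003],[0,0,-0.003],[0,0,-0.003],[0,0,-0.003],[0,0,-0.003],[0,0,-0.003],[0,0,-0.1],[0,0,-0.3],[0,0,-0.55],[0,0,-0.8],[0,0,-1],[0,0,-1]],"spin":[0,0,0,0,0,0,0,0,0,0,0,0]}'
python3 -m creep '{"grip":[0,0,0,0,0,0,0],"delta_pos":[[-1,0,-0.3],[-1,0,-0.3],[-1,0,-0.3],[-1,0,-0.3],[-1,0,-0.3],[-1,0,-0.3],[-1,0,-0.3]],"spin":[0,0,0,0,0,0,0]}'
python3 - <<'E'
from h import *
im=viewer.get_image("top"); sc=viewer.get_image("scene")
def c(i,x0,y0,x1,y1,w,h): return cv2.convertScaleAbs(cv2.resize(i[y0:y1,x0:x1],(w,h),interpolation=cv2.INTER_CUBIC),alpha=1.7,beta=20)
cv2.imwrite("pics/final.png",np.vstack([c(im,210,100,410,180,800,320),np.hstack([c(im,30,140,190,240,400,250),c(sc,110,150,430,330,400,250)])]))
E
```

```text
time_s: 30.52
tool_pos: [607.2, -82.7, 168.3]
tool_rot: [0.989, -0.148, 0.004, -0.0]
wrist_force: [0.8, -0.9, -0.8]
finger_gap: 85.2
grasp_force: 0.0
time_s: 31.1
tool_pos: [461.6, -36.7, 206.8]
tool_rot: [0.989, -0.147, 0.001, -0.001]
wrist_force: [0.7, 0.6, 0.3]
finger_gap: 85.9
grasp_force: 0.0
```

View pics/final.png

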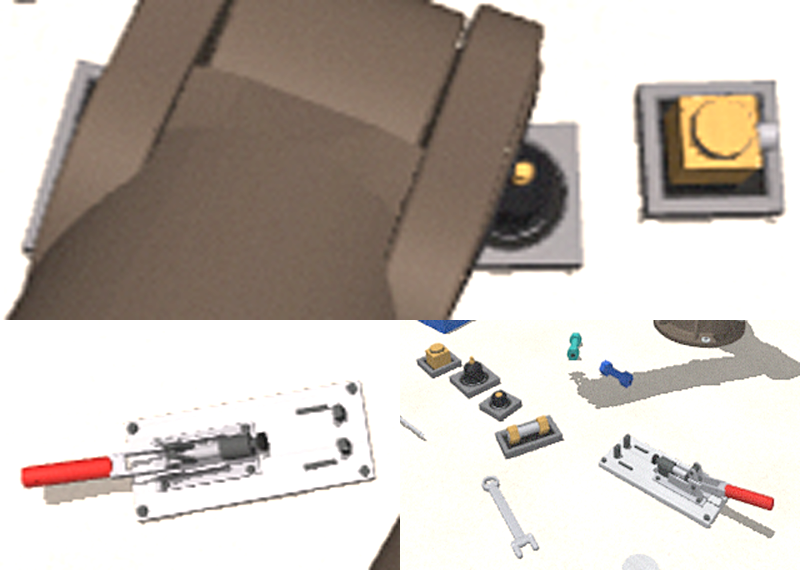

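The final picture shows all four parts seated upright in their nests and the red handle lying open. One numeric check on the valve and bonnet before handing in.

```bash
python3 - <<'E'
from h import *
print(world("top",[(391,131.25)],49)[0], world("top",[(340.7,143.2)],62)[0])
print("scene knob/valve px",px("scene",[[603,-80.5,31],[618.8,-320,49]]).round(), "seen",[110+100*.8,150+78*.72],[110+38*.8,150+29*.72])
print(ctrl.read_state()["qd"].round(3))
E
```

```text
[ 621.35643601 -315.9091175    49.        ] [ 593.16346145 -197.75772817   62.        ]
scene knob/valve px [[189. 204.]
 [139. 168.]] seen [190.0, 206.16] [140.4, 170.88]
[ 0.013  0.012 -0.005  0.003  0.001 -0.002 -0.   ]
```

All positions are within about 5 mm of their pocket centres, so I'm handing in.

```bash
python3 -c "
from rig import ctrl
print(ctrl.job_done())"
```

```text
the job is handed in; nothing more can be done
None
```

I handed the job in at about 31 s of the 118 s: the clamp handle is open (about 1.15 rad by image), and the valve body, bonnet, knob and union are each set down upright in their matching nests, within about 5 mm of centre by camera; the judge's verdict was not shown.

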